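# Back the strap winder off one notch

### The arm

A 6-joint arm with a two-finger parallel gripper is mounted at the origin on the work surface. World frame = base frame: x ahead of the robot, y to its left, z up, the work surface at z = 0. Lengths are in m, angles in rad, forces in N, time in s.
With the tool pointing down it reaches from about 0.375 to 0.9 m from the base axis. Payload 3.1 kg.
Tool frame: the origin (TCP) lies midway between the tips of the shut fingers; the grasp point (between the pads) lies 19 mm behind it (manip.grasp_offset is the distance from the TCP to the grasp point, in m); z points along the fingers, y is the direction in which the jaws open and shut (so a half turn about z gives the same grasp; the last joint's range is limited). The gripper opens to 87 mm and grips with 3 to 60 N. Pads are 19 mm wide; open, the fingers measure 117 mm over their backs; the gripper's body (75 mm by 190 mm) begins 51 mm behind the grasp point.
Start: joints at [-1.367, 0.527, 1.433, -0, 1.181, -0.178], TCP at [0.233, -0.58, 0.196] pointing down, gripper open.
Joint ranges: [-3.08, 3.08], [-0.75, 2.2], [0.22, 2.44], [-1.43, 4.57], [0, 2.65], [-2.85, 2.85]. Speed limits (rad/s): [2.79, 2.79, 3.14, 3.14, 3.14, 3.14].

### API

Orientations are given as a unit quaternion [x, y, z, w].
In Python, from workcell import manip, cams gives the robot as it stands.
- The arm moves only by the shell command python3 -m handwheel 'ROWS' [OPENING] [FORCE]. ROWS is JSON, a list of rows, each a list of 4 numbers: the shift along the tool's x, y, z in cm, then the turn about the tool's z in rad. In form: [[x, y, z, twist], ...]. A call has 1 to 8 rows; each row shifts and turns the commanded pose from where the row before left it, along the tool's axes as they then stand; what a row does not reach is not made up. A row lasts 1/12 s, in which the tool goes at most 41.7 mm and 7.16 degrees, less where a joint would pass 70% of its speed; a pose out of reach is approached as far as the arm can. A call is refused whole if a number of a shift passes 4.17 or a number of a turn 0.125, either way. A call with a gripper value outside its range is refused whole. OPENING is the opening, from 0 (shut) to 1 (fully open), set as the call begins (- or left out, the last holds). The fingers move at their own pace and stop on an object; FORCE is the grip in N (left out, the last holds). Time passes only in rows, so rows that do not move let the fingers close. It gives the time, the measured TCP pose, the force and the opening at its end, in the units of the state.
- manip.state(): the state, without advancing time (a new reading comes with each control period).
- cams.capture(name): name is "side" or "top" or "wrist"; returns a dict with "image" (400x640x3 uint8, blue, green, red), "mtx" (3x3 intrinsics, pixels), "world_to_cam" (4x4, takes a point from world to camera coordinates); the wrist camera has in their place "tool_from_camera" (4x4, takes a point from camera to tool coordinates, whose origin is the TCP and whose axes are the flange's). Camera axes: x right, y down, z forward; pixel columns grow to the right and rows downward; lengths in m; the calibration is good to about 2 mm. A picture is of the moment at which its call begins: read the wrist's pose just before it. There is no depth.
- manip.sign_off(): hands the job in, once; it reports no verdict.
The state is a dict: "clock": time; "joint_pos": joint angles; "qvel": joint speeds; "effort": joint torques, N m; "eef_pos": TCP position; "eef_rot": TCP orientation; "wrist_force": force on the tool from outside, world axes, zero at the start; "moment": the same for the moment, N m; "gripper_width": finger opening in m.
Only numpy, scipy, OpenCV 4.12 (cv2) and the standard library are available. Lean on these libraries where they do the work, as an engineer would, in place of code of your own. Each camera call takes 0.05 s, during which the arm holds its last target. There are 200 camera calls.

### The job

Back the strap winder off by one notch: with a fingertip lift the pawl clear of the ratchet wheel (pushing over its upright thumb tab swings it up, and it stays up), then push the wheel backward by just one tooth, its top moving towards the pawl's pivot (the long spokes on the axle are there to push on), and tip the pawl down again so that it sits fully in the next tooth gap. Only push with the fingers: pick nothing up, and leave the tin, hammer, awl and burnisher where they are.

Things in the scene. Friction and masses are not known exactly. Their poses are not given: they have to be found in the camera images.
- winder: Yellow bench winder, bolted down. Grey base plate x -75..70, y -100..125 mm, 8 thick; origin on the bench under the axle's middle. Axle along x, 110 mm up; wooden drum (radius 22) between uprights at x = -30 and +30, tops 138 mm high. Ratchet wheel at x = +43, spokes at x = -50. The pawl pivots on a post (x = 30, top 158 mm high) at y = +80, height 150 mm, so +y is the pawl's side.
- wheel (a joint): Turn of ratchet wheel, drum and spokes, rad. Grows turning backward: over the top from the winder's -y to +y, towards the pawl's pivot. Starts within 0.1 of 0; one notch is 0.785. Axle friction 0.16 N m (2 N at a ball end) holds it where it is left. With the pawl down it has about 0.15 rad of play either way about 0 and 0.785.
- knob_a (a point): Centre of the black ball end (radius 9 mm) of one of the four steel spokes (90 deg apart, radius 4.5 mm), 88 mm from the axle, at x = -50 mm in the winder's frame. At the start it is the uppermost, leaning about 30 deg from upright towards -y; one notch back it leans 15 deg towards +y.
- wheel_hub (a point): Centre of the steel ratchet wheel, 110 mm above the bench, x = +43 mm in the winder's frame. Wheel 10 mm thick, 8 saw teeth 45 deg apart, root radius 42, tip radius 58 mm.
- pawl (a joint): Lift of the pawl about its pivot, rad. About 0 with the nose fully down in a tooth gap; grows as the nose lifts and the thumb tab swings to +y; stop at 1.0. The nose clears the teeth above about 0.25. A stiff pivot (0.09 N m) holds it where it is left; a nose resting on a tooth reads above 0.08.
- tab_top (a point): Middle of the top edge of the pawl's thumb tab: dark steel plate, 24 mm wide (x), 7 thick, upper 38 mm free, top 60 mm from the pivot (pivot x 43, y 80, z 150 mm in the winder's frame). Leans 10 deg towards the wheel (-y) with the pawl down. Pushed to +y it lifts the pawl, back to -y it seats it. The pawl's bar runs from the pivot to -y, its top 156 mm high beside the tab, 180 mm above the nose.
- nose_foot (a point): Foot of the pawl's nose (7 mm wide along y, 10 mm along x), 69 mm from the pivot on the wheel's side; 151 mm above the bench when seated.
- tin: Closed tin, radius 36, height 85 mm, standing about 230 mm to the -y side of the winder. Bystander. Origin at the middle of its underside.
- hammer: Hammer lying on the bench about 270 mm to the +y side of the winder. Bystander. Origin on the bench under it, handle towards its -x.
- awl: Awl with a wooden handle, 150 mm long, lying between robot and winder. Bystander. Origin on the bench under it.
- burnisher: Turned wooden burnisher, 100 mm high, radius 20 mm, standing beyond the winder on its -y side. Bystander. Origin at the middle of its foot.

How it is judged:
On the way, in this order (a step that is already met when the one before it is completed fails the run):
1. the pawl is lifted clear while the wheel is still in its old notch (value of joint pawl above 0.35 rad and value of joint wheel below 0.3 rad), for 0.2 s.
2. with the pawl held up, the wheel is pushed back past the tooth (value of joint pawl above 0.2 rad and value of joint wheel above 0.5 rad), for 0.2 s.
At the end, for the whole second after the job is handed in: The wheel rests one notch further back than at the start (joint between 0.58 and 1.0 rad) and the pawl is down in the tooth gap (joint below 0.08 rad) (value of joint wheel between 0.58 and 1 rad and value of joint pawl below 0.08 rad and velocity of joint wheel between -0.05 and 0.05 rad/s); the robot touches nothing.
It fails at once if the wheel was turned backward well beyond one notch (value of joint wheel above 1.25 rad).
It fails at once if the wheel was turned forward out of its notch (value of joint wheel below -0.45 rad).
It fails at once if a bystander was shifted more than 25 mm (distance of any of tin, hammer, awl, burnisher from where it was at the start of the episode above 0.025 m).
It fails at once if a bystander was lifted (height (world z) of any of tin, hammer, awl, burnisher above 0.02 m).
It fails at once if a bystander was knocked over (angle between any of tin, burnisher's own z axis and vertical above 0.5 rad).
It also fails if it takes over 48 s, if anything falls off the work surface, if the arm or the gripper's body presses on something with over 40 N, if the wrist force passes 120 N, or if a joint passes its speed limit or range.

## Working session

There is one attempt and no reset: what is moved stays moved. The work goes in short steps, Python scripts to look and compute and a shell command to move; the robot and the scene stay as the last step left them, time stands still between calls to the robot, and variables do not carry over. Pictures are saved under pics/ and viewed, about 8 in all and at most 12, crops included, and the job is handed in when it is done.

```bash
mkdir -p pics; ls
python3 - <<'E'
from workcell import manip, cams
import cv2,numpy as np
s=manip.state(); print({k:np.round(v,3).tolist() for k,v in s.items()})
for n in ("side","top"):
    c=cams.capture(n); cv2.imwrite(f"pics/{n}0.png",c["image"]); print(n,c["mtx"].tolist(),np.round(c["world_to_cam"],4).tolist())
    np.savez(f"{n}.npz",K=c["mtx"],T=c["world_to_cam"])
E
```

```text
pics
{'clock': 0.0, 'joint_pos': [-1.367, 0.528, 1.434, -0.0, 1.181, -0.178], 'qvel': [-0.001, -0.0, -0.001, 0.002, -0.0, 0.0], 'effort': [0.0, -44.004, -17.659, 0.063, 0.058, -0.0], 'eef_pos': [0.233, -0.579, 0.195], 'eef_rot': [0.982, 0.19, -0.0, -0.001], 'wrist_force': [0.695, 1.306, 0.126], 'moment': [-0.009, -0.05, 0.023], 'gripper_width': 0.087}
side [[442.0079628811651, 0.0, 314.29180615671726], [0.0, 442.0079628811651, 202.11508468096324], [0.0, 0.0, 1.0]] [[-0.9511, -0.3084, -0.0172, 0.5509], [-0.1506, 0.5118, -0.8458, 0.1876], [0.2696, -0.8018, -0.5332, 0.8946], [0.0, 0.0, 0.0, 1.0]]
top [[428.94366945367227, 0.0, 320.18094875924294], [0.0, 428.94366945367227, 194.38014520019576], [0.0, 0.0, 1.0]] [[0.0111, -0.9997, 0.0226, 0.0062], [-0.9905, -0.0141, -0.1368, 0.5951], [0.137, -0.0208, -0.9903, 0.9814], [0.0, 0.0, 0.0, 1.0]]
```

View pics/side0.png

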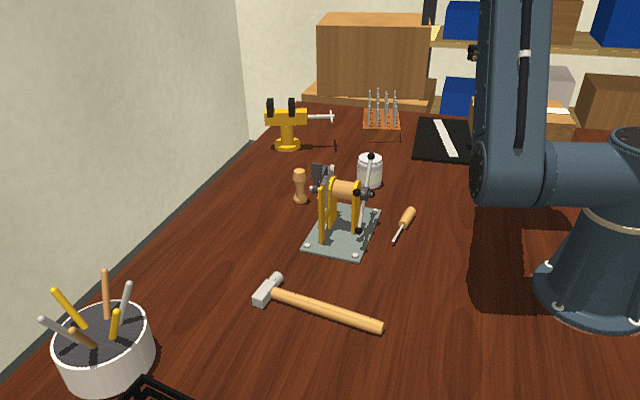

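View pics/top0.png

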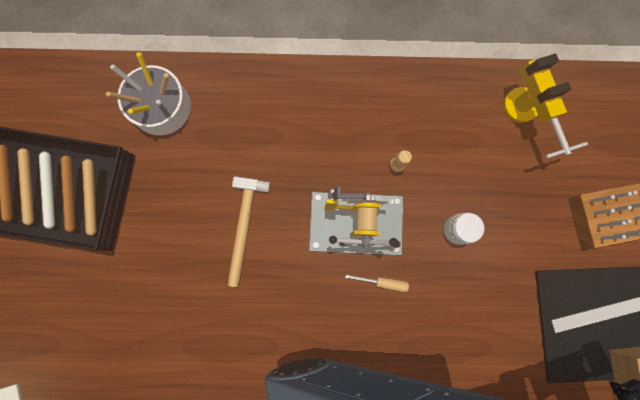

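Side view: the winder is at about (340,210) px and the tin at (370,170). The hammer is in the foreground and the awl to its right. Top view: base plate corners are about (312,192), (404,195), (403,254) and (309,250). The pawl is on the far-left side and the spokes are on the near side. Next I'll enlarge both.

Run:
```python
import cv2,numpy as np
a=cv2.imread("pics/top0.png")[180:265,300:415]; b=cv2.imread("pics/side0.png")[140:270,290:400]
a=cv2.resize(a,None,fx=6.9,fy=6.9,interpolation=cv2.INTER_CUBIC)
cv2.imwrite("pics/topc.png",a)
cv2.imwrite("pics/sidec.png",cv2.resize(b,None,fx=4.6,fy=4.6,interpolation=cv2.INTER_CUBIC))
```

```text
(no output)
```

View pics/topc.png

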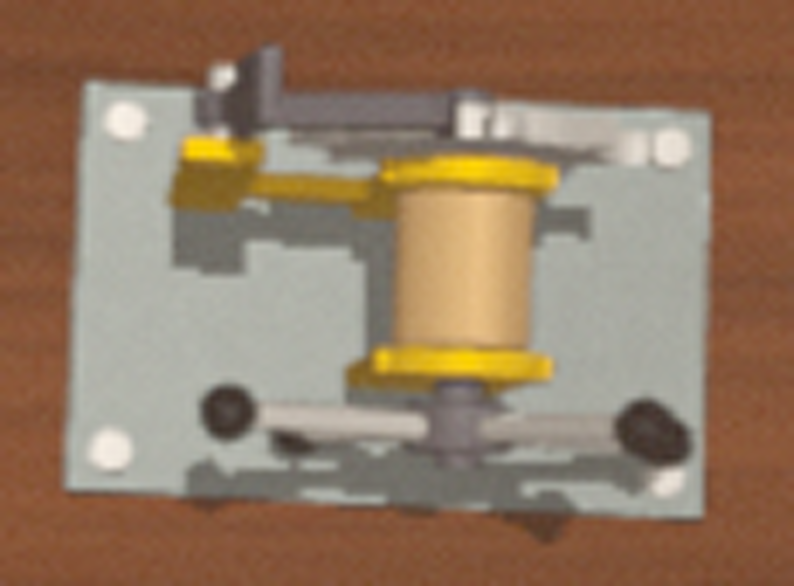

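View pics/sidec.png

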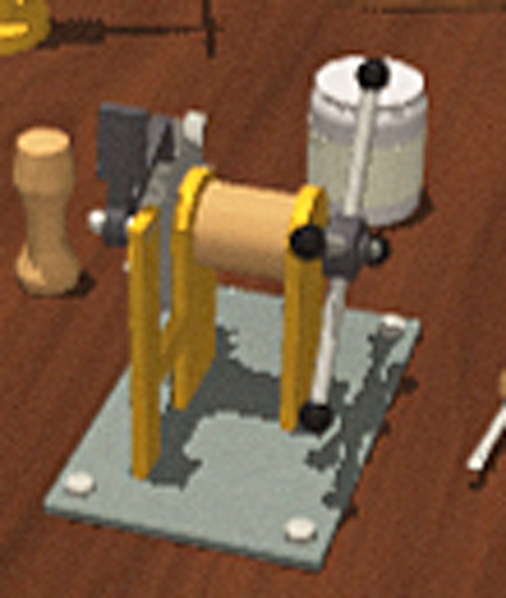

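Crop, top: the plate corners are (85,82), (711,113), (706,520) and (66,490), knob_a is at (650,432), and the tab top edge is around (268,75). Crop, side: the plate corners are (45,505), (320,567) and (420,322), knob_a is at (373,74), and the tab is around (122,108). Next I'll fit the winder pose.

```bash
cat > h.py <<'E'
import numpy as np
from scipy.optimize import least_squares
C={n:np.load(f"{n}.npz") for n in("side","top")}
def proj(n,p):
    K,T=C[n]["K"],C[n]["T"]; q=np.atleast_2d(p)@T[:3,:3].T+T[:3,3]; u=q@K.T; return u[:,:2]/u[:,2:]
def w2(p,P):
    c,s=np.cos(P[2]),np.sin(P[2]); p=np.atleast_2d(p); return np.c_[P[0]+c*p[:,0]-s*p[:,1],P[1]+s*p[:,0]+c*p[:,1],p[:,2]]
def knob(th,r=.088): a=np.radians(30)-th; return [-.05,-r*np.sin(a),.11+r*np.cos(a)]
def tabtop(l): a=np.radians(10)-l; return [.043,.08-.06*np.sin(a),.15+.06*np.cos(a)]
E
python3 - <<'E'
from h import *
t=np.array([[85,82],[711,113],[706,520],[66,490]])/6.9+[300,180]
s=np.array([[45,505],[320,567],[420,322]])/4.6+[290,140]
W=np.array([[.07,.125,.008],[.07,-.1,.008],[-.075,-.1,.008],[-.075,.125,.008]])
kt=np.array([650,432])/6.9+[300,180]; ks=np.array([373,74])/4.6+[290,140]
f=lambda v:np.r_[(proj("top",w2(W,v))-t).ravel(),(proj("side",w2(W[[0,3,2]],v))-s).ravel(),(proj("top",w2(knob(v[3]),v))-kt).ravel(),(proj("side",w2(knob(v[3]),v))-ks).ravel()]
r=least_squares(f,[.55,-.1,0,0]); print(r.x,r.fun.round(1)); np.save("P.npy",r.x[:3])
P=r.x[:3]
for nm,p in dict(tab=tabtop(0),knob=knob(r.x[3]),hub=[.043,0,.11],nose=[.043,.011,.151]).items():
    q=w2(p,P); print(nm,q.round(4),"topcrop",((proj("top",q)-[300,180])*6.9).round(),"sidecrop",((proj("side",q)-[290,140])*4.6).round())
E
```

```text
[ 0.5308218  -0.08819441 -0.0327148  -0.04959054] [-0.8  0.2 -0.5 -0.  -0.8  0.2 -0.9  0.5 -0.7 -1.4  0.2 -1.9  0.6 -1.2
  0.1 -0.2  0.2 -0.5]
tab [[ 0.5761 -0.0201  0.2091]] topcrop [[269.  86.]] sidecrop [[124. 102.]]
knob [[ 0.4793 -0.1343  0.1839]] topcrop [[650. 430.]] sidecrop [[374.  72.]]
hub [[ 0.5738 -0.0896  0.11  ]] topcrop [[464. 139.]] sidecrop [[171. 214.]]
nose [[ 0.5742 -0.0786  0.151 ]] topcrop [[446. 121.]] sidecrop [[164. 154.]]
```

The fit agrees with the tab, nose and hub to about 2 mm. I'll shut the gripper, raise it a little, and turn so that tool x lies along winder +y. The 19 mm side then points along the push.

```bash
python3 -m handwheel '[[0,0,-1,-0.125],[0,0,-1,-0.125],[0,0,-1,-0.125],[0,0,-1,-0.125],[0,0,-1,-0.125],[0,0,-1,-0.125],[0,0,0,-0.125],[0,0,0,-0.125]]' 0 10; python3 -m handwheel '[[0,0,0,-0.125],[0,0,0,-0.03],[0,0,0,0]]'
cat > to.py <<'E'
from h import *; import sys
from workcell import manip
from scipy.spatial.transform import Rotation as R
P=np.load("P.npy"); s=manip.state(); Rm=R.from_quat(s["eef_rot"]).as_matrix(); p=np.array(s["eef_pos"])
c,q=np.cos(P[2]),np.sin(P[2]); d=p[:2]-P[:2]
print("t",round(s["clock"],2),"winder-frame TCP mm",(1e3*np.array([c*d[0]+q*d[1],-q*d[0]+c*d[1],p[2]])).round(1),"F",np.round(s["wrist_force"],1),"toolx yaw rel +y",round(float(np.arctan2(Rm[1,0],Rm[0,0])-P[2]-np.pi/2),3),"z",Rm[:,2].round(3))
if len(sys.argv)>1:
    g=w2(np.array(eval(sys.argv[1]))/1e3,P)[0]; print("rows cm",(100*Rm.T@(g-p)).round(2))
E
python3 to.py "[43,35,240]"
```

```text
clock: 0.77
eef_pos: [0.2329, -0.5801, 0.2569]
eef_rot: [0.769, 0.64, -0.0, 0.0]
wrist_force: [0.1, -0.5, 0.4]
gripper_width: 0.0417
clock: 1.02
eef_pos: [0.2328, -0.5796, 0.2559]
eef_rot: [0.719, 0.695, 0.0, -0.0]
wrist_force: [0.0, -0.1, -0.3]
gripper_width: 0.0217
t 1.02 winder-frame TCP mm [-281.8 -500.9  255.9] F [ 0.  -0.1 -0.3] toolx yaw rel +y -0.001 z [-0.     0.001 -1.   ]
rows cm [53.61 32.43  1.64]
```

```bash
python3 -m handwheel '[[3,2,0,0],[3,2,0,0],[3.4,2,0,0],[3.4,2,0,0],[3.4,2,0,0],[3.4,2,0,0],[3.4,2,0,0],[3.4,2,0,0]]' >/dev/null; python3 -m handwheel '[[3.4,2,0,0],[3.4,2,0,0],[3.4,2,0,0],[3.4,2,0,0],[3.4,2,0,0],[3.4,2,0,0],[3,2,0,0],[2,2,0,0]]'; python3 -m handwheel '[[2,0.4,0.6,0],[0,0,0,0]]'; python3 to.py "[43,35,193]"
python3 - <<'E'
from workcell import cams
import cv2
cv2.imwrite("pics/w1.png",cams.capture("wrist")["image"]); cv2.imwrite("pics/s1.png",cv2.resize(cams.capture("side")["image"][110:270,260:420],None,fx=3.7,fy=3.7,interpolation=cv2.INTER_CUBIC))
E
```

```text
clock: 2.35
eef_pos: [0.5705, -0.0697, 0.2563]
eef_rot: [0.719, 0.695, 0.0, -0.001]
wrist_force: [0.1, -0.3, 0.2]
gripper_width: 0.0004
clock: 2.52
eef_pos: [0.5753, -0.0492, 0.2491]
eef_rot: [0.718, 0.696, 0.0, -0.002]
wrist_force: [-1.0, 0.1, -0.3]
gripper_width: 0.0002
t 2.52 winder-frame TCP mm [ 43.2  40.4 249.1] F [-1.   0.1 -0.3] toolx yaw rel +y 0.002 z [-0.002  0.002 -1.   ]
rows cm [-0.55 -0.01  5.61]
```

View pics/s1.png

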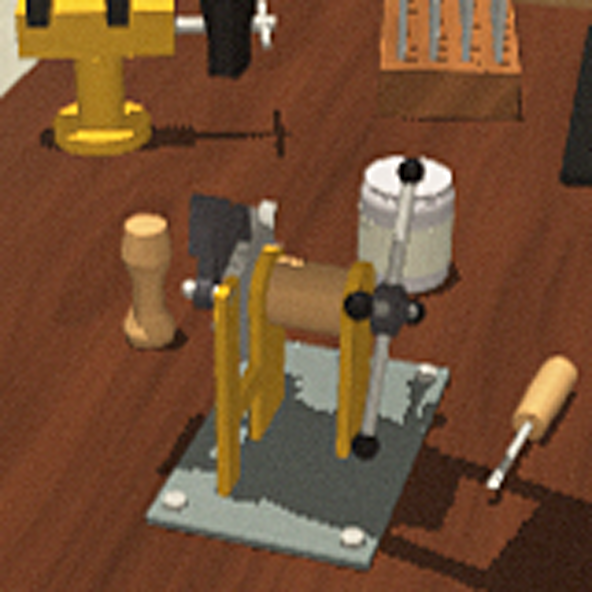

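View pics/w1.png

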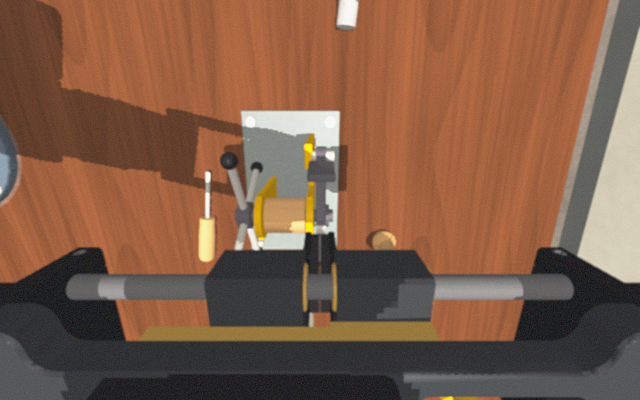

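Side view: the fingers hang straight above and behind the tab, and the knob is still at the start. Wrist view: the fingers (320,250) line up with the tab (320,170). I'll descend on the wheel side of the tab and push to +y.

```bash
python3 -m handwheel '[[-0.3,0,2,0],[-0.3,0,2,0],[0,0,1.6,0],[0,0,0,0]]'; python3 to.py
python3 -m handwheel '[[0.7,0,0,0],[0.7,0,0,0],[0.6,0,0,0],[0.6,0,0,0],[0.6,0,0,0],[0,0,0,0]]'; python3 to.py "[43,84,193]"
```

```text
clock: 2.95
eef_pos: [0.5717, -0.0603, 0.1914]
eef_rot: [0.72, 0.694, -0.002, -0.003]
wrist_force: [0.1, 0.4, -0.1]
gripper_width: 0.0004
t 2.95 winder-frame TCP mm [ 39.9  29.2 191.4] F [ 0.1  0.4 -0.1] toolx yaw rel +y -0.004 z [-0.007  0.002 -1.   ]
clock: 3.45
eef_pos: [0.576, -0.0257, 0.1951]
eef_rot: [0.718, 0.696, 0.0, 0.0]
wrist_force: [0.5, 0.1, 0.7]
gripper_width: 0.0006
t 3.45 winder-frame TCP mm [ 43.2  63.9 195.1] F [0.5 0.1 0.7] toolx yaw rel +y 0.0 z [ 0.001  0.    -1.   ]
rows cm [ 2.01 -0.01  0.21]
```

```bash
python3 -m handwheel '[[0.5,0,0,0],[0.5,0,0,0],[0.5,0,0,0],[0.5,0,0,0],[0,0,0,0],[0,0,0,0]]'; python3 to.py
python3 - <<'E'
from workcell import cams
import cv2
cv2.imwrite("pics/s2.png",cv2.resize(cams.capture("side")["image"][120:270,270:420],None,fx=3.9,fy=3.9,interpolation=cv2.INTER_CUBIC))
E
```

```text
clock: 3.95
eef_pos: [0.5765, -0.007, 0.1944]
eef_rot: [0.719, 0.695, -0.0, 0.0]
wrist_force: [1.0, 0.3, -0.9]
gripper_width: 0.0003
t 3.95 winder-frame TCP mm [ 43.   82.7 194.4] F [ 1.   0.3 -0.9] toolx yaw rel +y -0.001 z [-0. -0. -1.]
```

View pics/s2.png

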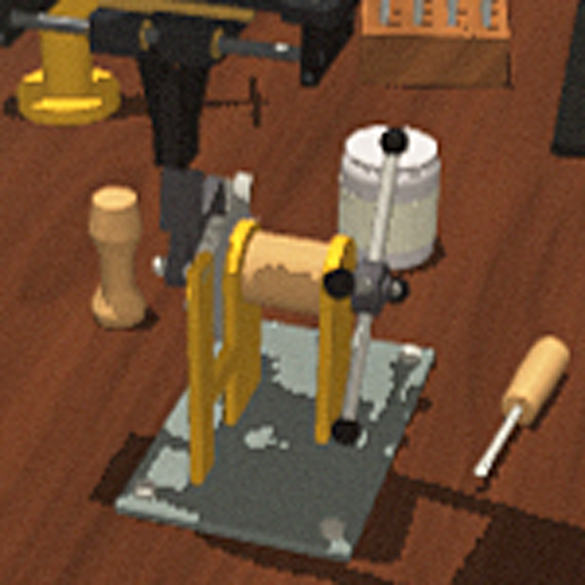

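Run:
```python
from h import *
from workcell import cams
import cv2
P=np.load("P.npy")
for l in (0,.2,.4,.6): 
    q=w2(tabtop(l),P); print(l,"s2",((proj("side",q)-[270,120])*3.9).round(), "t2",((proj("top",q)-[310,150])*7).round())
print("pivot",((proj("side",w2([.043,.08,.15],P))-[270,120])*3.9).round())
print("tip bottom",((proj("side",w2([.043,.0827+.0095,.194],P))-[270,120])*3.9).round())
print("knob",[((proj("side",w2(knob(t),P))-[270,120])*3.9).round().tolist() for t in (-.1,-.05,0,.1)])
s=cams.capture("side")["image"]; t=cams.capture("top")["image"]
a=cv2.resize(s[150:205,295:345],None,fx=8,fy=8,interpolation=cv2.INTER_CUBIC)
b=cv2.resize(t[150:230,310:360],(400,640)[0:2] if 0 else None,fx=7,fy=7,interpolation=cv2.INTER_CUBIC)
H=max(len(a),len(b)); f=lambda i:cv2.copyMakeBorder(i,0,H-len(i),0,0,0)
cv2.imwrite("pics/c3.png",np.hstack([f(a),f(b)]))
```

```text
0 s2 [[183. 165.]] t2 [[203. 297.]]
0.2 s2 [[175. 173.]] t2 [[161. 295.]]
0.4 s2 [[168. 185.]] t2 [[119. 294.]]
0.6 s2 [[161. 200.]] t2 [[ 79. 294.]]
pivot [[178. 266.]]
tip bottom [[169. 207.]]
knob [[[396.0, 140.0]], [[395.0, 139.0]], [[394.0, 138.0]], [[391.0, 137.0]]]
```

View pics/c3.png

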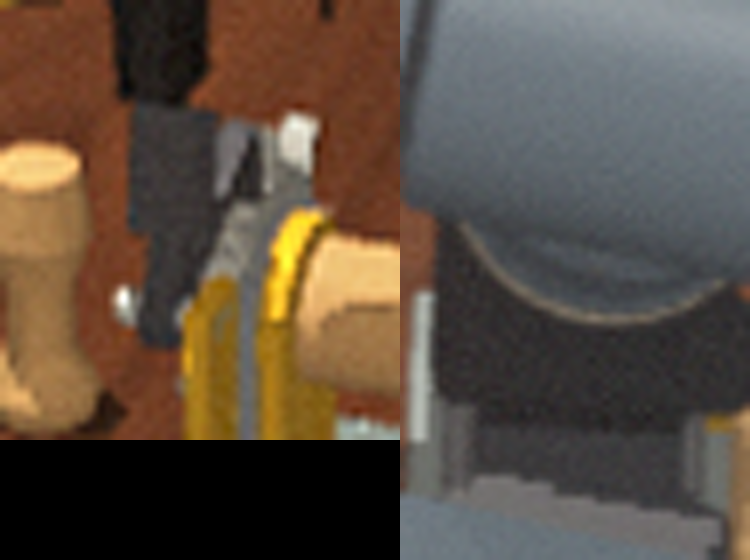

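Run:
```python
from h import *
from workcell import manip,cams
print("s1 tip pred",proj("side",[.5753,-.0492,.2491]),"seen ~(322,130)")
s=manip.state(); p=np.array(s["eef_pos"]); print(p,s["clock"],"now pred",proj("side",p), "0.01 up/-y:",proj("side",p+[0,-.03,.0]))
for n in("side","top"):
    c=cams.capture(n); print(n,abs(c["world_to_cam"]-C[n]["T"]).max(),abs(c["mtx"]-C[n]["K"]).max())
```

```text
s1 tip pred [[321.03008194 139.77813099]] seen ~(322,130)
[ 0.57661852 -0.00751151  0.19442883] 4.1 now pred [[314.94711748 170.79026586]] 0.01 up/-y: [[319.11847198 164.61198354]]
side 0.0 0.0
top 0.0 0.0
```

The tab has not moved and the force is near zero. The fingertips show about 20 mm higher in the side image than the reported TCP, in both pictures, with the column right and only the row off. So the fingers passed just over the tab (real tip ≈ reported z + 20 mm). I'll go back and try lower, watching the force.

```bash
python3 -m handwheel '[[0,0,-1,0],[-1,0,-0.5,0],[-1.5,0,0,0],[-1.6,0,0,0],[0,0,1,0],[0,0,0.5,0],[0,0,0,0]]'; python3 to.py "[43,42,180]"
python3 - <<'E'
from workcell import manip,cams
from scipy.spatial.transform import Rotation as R
import cv2,numpy as np
s=manip.state(); c=cams.capture("wrist"); T=c["tool_from_camera"]; K=c["mtx"]
q=np.linalg.inv(T)@np.array([[0,0,0,1],[0,0,-.02,1],[0,0,-.04,1]]).T
u=K@q[:3]; print("TCP, 20, 40 mm behind in wrist px",(u[:2]/u[2]).T.round(0).tolist())
cv2.imwrite("pics/w2.png",cv2.resize(c["image"][120:330,190:450],None,fx=3,fy=2.85))
E
```

```text
clock: 4.78
eef_pos: [0.5738, -0.048, 0.193]
eef_rot: [0.719, 0.695, -0.001, -0.002]
wrist_force: [-0.3, 0.7, -0.0]
gripper_width: 0.0004
t 4.78 winder-frame TCP mm [ 41.7  41.6 193. ] F [-0.3  0.7 -0. ] toolx yaw rel +y -0.002 z [-0.003  0.001 -1.   ]
rows cm [0.04 0.14 1.3 ]
TCP, 20, 40 mm behind in wrist px [[319.0, 231.0], [319.0, 243.0], [319.0, 258.0]]
```

View pics/w2.png

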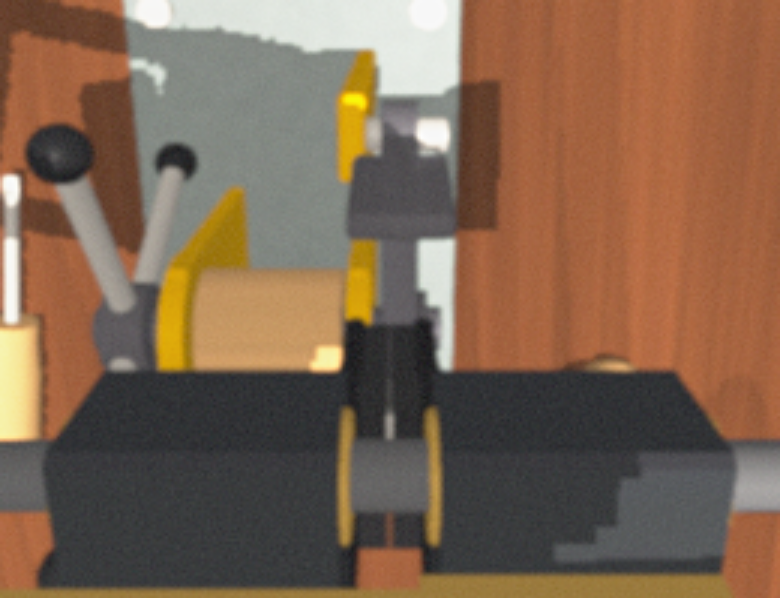

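Run:
```python
from h import *
from workcell import manip,cams
from scipy.spatial.transform import Rotation as R
P=np.load("P.npy"); s=manip.state(); c=cams.capture("wrist"); T=c["tool_from_camera"]; K=c["mtx"]
Rm=R.from_quat(s["eef_rot"]).as_matrix(); p=np.array(s["eef_pos"])
cr=lambda q:((np.array(q)-[190,120])*[3,2.85]).round().tolist()
def pt(t): q=np.linalg.inv(T)@np.r_[t,1]; u=K@q[:3]; return cr(u[:2]/u[2])
print("cam in tool",T[:3,3].round(3),"axis",T[:3,2].round(2))
for d in (0,.01,.02,.03): print("front tip edge",d,pt([.0095,-.015,-d]),pt([.0095,.015,-d]))
W=lambda w:pt(Rm.T@(w2(w,P)[0]-p))
print("tab top L/R",W([.031,.0696,.209]),W([.055,.0696,.209]),"knob",W(knob(-.05)),"pawl post bolt",W([.043,.08,.15]),"plate +y corner",W([-.075,.125,.008]),W([.07,.125,.008]))
```

```text
cam in tool [ 0.083  0.    -0.188] axis [-0.3   0.    0.95]
front tip edge 0 [325.0, 281.0] [450.0, 281.0]
front tip edge 0.01 [322.0, 296.0] [453.0, 296.0]
front tip edge 0.02 [318.0, 313.0] [457.0, 313.0]
front tip edge 0.03 [314.0, 332.0] [460.0, 332.0]
tab top L/R [336.0, 231.0] [447.0, 231.0] knob [66.0, 577.0] pawl post bolt [391.0, 136.0] plate +y corner [113.0, -25.0] [455.0, -25.0]
```

Wrist view: the tab top is at about (401,221) in the crop against (391,231) predicted, so the winder pose holds. The finger's front edge is at row 322, which fits tips about 20 to 25 mm behind the TCP. That agrees with the side view, so I'll use z_reported = z_wanted − 20 mm.

```bash
python3 -m handwheel '[[0,0,0.7,0],[0,0,0.7,0],[0,0,0.6,0],[0,0,0,0]]'; python3 to.py
python3 -m handwheel '[[0.6,0,0,0],[0.6,0,0,0],[0.5,0,0,0],[0.5,0,0,0],[0,0,0,0]]'; python3 to.py "[43,84,173]"
```

```text
clock: 5.22
eef_pos: [0.5739, -0.0476, 0.1726]
eef_rot: [0.719, 0.695, -0.001, -0.002]
wrist_force: [-0.8, 0.8, 0.7]
gripper_width: 0.0004
t 5.22 winder-frame TCP mm [ 41.8  41.9 172.6] F [-0.8  0.8  0.7] toolx yaw rel +y -0.001 z [-0.003  0.001 -1.   ]
clock: 5.63
eef_pos: [0.5763, -0.0254, 0.175]
eef_rot: [0.719, 0.695, 0.0, 0.0]
wrist_force: [0.6, -0.3, 0.6]
gripper_width: 0.0007
t 5.63 winder-frame TCP mm [ 43.4  64.3 175. ] F [ 0.6 -0.3  0.6] toolx yaw rel +y -0.0 z [ 0.001 -0.    -1.   ]
rows cm [ 1.97 -0.04  0.2 ]
```

```bash
python3 -m handwheel '[[0.5,0,0,0],[0.5,0,0,0],[0.5,0,0,0],[0.5,0,0,0],[0,0,0,0],[0,0,0,0]]'; python3 to.py
python3 - <<'E'
from h import *
from workcell import cams
import cv2
P=np.load("P.npy")
for l in (0,.2,.4,.6): print(l,proj("side",w2(tabtop(l),P)).round(1))
g=cv2.cvtColor(cams.capture("side")["image"],cv2.COLOR_BGR2GRAY); g0=cv2.cvtColor(cv2.imread("pics/side0.png"),cv2.COLOR_BGR2GRAY)
np.set_printoptions(linewidth=200)
print("cols 306..330 rows 152..192 before | now")
for r in range(150,194,2): print(r,g0[r,306:332:2],g[r,306:332:2])
E
```

```text
clock: 6.13
eef_pos: [0.5764, -0.0054, 0.1743]
eef_rot: [0.719, 0.695, 0.0, -0.001]
wrist_force: [-0.2, 0.5, -0.3]
gripper_width: 0.0006
t 6.13 winder-frame TCP mm [ 42.8  84.2 174.3] F [-0.2  0.5 -0.3] toolx yaw rel +y -0.001 z [-0.001  0.001 -1.   ]
0 [[316.9 162.2]]
0.2 [[315.  164.2]]
0.4 [[313.1 167.3]]
0.6 [[311.3 171.4]]
cols 306..330 rows 152..192 before | now
150 [78 80 76 75 73 63 67 72 78 77 81 81 85] [48 25 20 29 33 29 29 28 25 76 83 82 79]
152 [64 70 70 74 67 69 76 70 76 82 81 76 75] [69 26 24 39 34 21 22 22 40 83 83 74 78]
154 [72 74 71 71 70 70 73 79 81 81 75 73 77] [75 15 32 35 27 24 27 21 77 79 71 80 75]
156 [68 75 72 73 72 71 77 80 81 73 79 76 72] [75 23 21 32 33 19 29 21 90 78 79 74 76]
158 [76 74 65 70 76 77 77 82 78 80 71 69 73] [74 42 22 18 36 25 24 29 88 59 79 72 71]
160 [73 73 72 81 79 77 77 81 81 68 73 76 72] [71 72 21 27 36 26 21 37 91 41 77 74 72]
162 [70 71 75 93 92 88 88 80 81 77 71 75 68] [75 70 20 36 34 22 19 30 90 42 57 68 70]
164 [ 71  73  74  64  66  82  92  88  66  83  73  65 100] [ 69  75  25  31  32  31  20  29  53  61  67  69 102]
166 [ 66  82  8
[... 852 characters left out ...]
 49 115 144 138 109 110 221]
182 [ 74  73  73  76  63  66  61  46 135 123 102  92 224] [ 75  74  56  49  48  48  42 109 128 119 105 149 219]
184 [ 74  73  71  67  60  63  41  93 116 118  99 119 208] [ 73  74  78  42  57  40  43 110 120 130  97 155 207]
186 [ 78  73 230 172 108 104  31 171 155  89 104 139 185] [ 71  75 122  72  51  47  47 118 112  95 105 123 195]
188 [ 71  75 194 114  79  68 252 210 123 100  98 142 169] [ 73  78 154  80  64  62 138 114 100  98 105 122 184]
190 [ 73  72 100  62  64  61 138 151  95  93 100 111  98] [ 78  72 101  61  55  59 124 127 103 104 103 123 104]
192 [ 81  79  75  56  52  38 124 114 100  96 101 113 109] [ 73  84  79  60  50  39 127 122 106  96 107 116  99]
```

The tab top is now at row 170–171, centred on column 313 (was 162–164, column 317), and the nose shows dark at (324,160). Lift is about 0.5–0.6 rad. I'll retract upward and go over to the −y side of knob_a.

```bash
python3 -m handwheel '[[-0.6,0,0,0],[0,0,-1.5,0],[0,0,-2.5,0],[0,0,-2.6,0],[-3,-1,0,0],[-3.5,-2,0,0],[-3.5,-2,0,0],[-3.5,-2,0,0]]' >/dev/null; python3 -m handwheel '[[-3,-2,0,0],[-0.8,-0.3,0,0],[0,0,0,0]]'; python3 to.py "[-50,-95,158]"
python3 - <<'E'
from workcell import cams
import cv2
a=cams.capture("side")["image"]; b=cams.capture("top")["image"]
a=cv2.resize(a[130:230,295:385],None,fx=4.4,fy=4.4,interpolation=cv2.INTER_CUBIC);b=cv2.resize(b[180:268,310:390],None,fx=4.4,fy=5,interpolation=cv2.INTER_CUBIC)
cv2.imwrite("pics/c4.png",cv2.hconcat([a,b]))
E
```

```text
clock: 7.1
eef_pos: [0.4765, -0.1844, 0.2406]
eef_rot: [0.721, 0.693, 0.0, 0.0]
wrist_force: [0.7, 0.4, -0.1]
gripper_width: 0.0007
t 7.1 winder-frame TCP mm [-51.1 -97.9 240.6] F [ 0.7  0.4 -0.1] toolx yaw rel +y -0.006 z [ 0. -0. -1.]
rows cm [0.29 0.11 8.26]
```

View pics/c4.png

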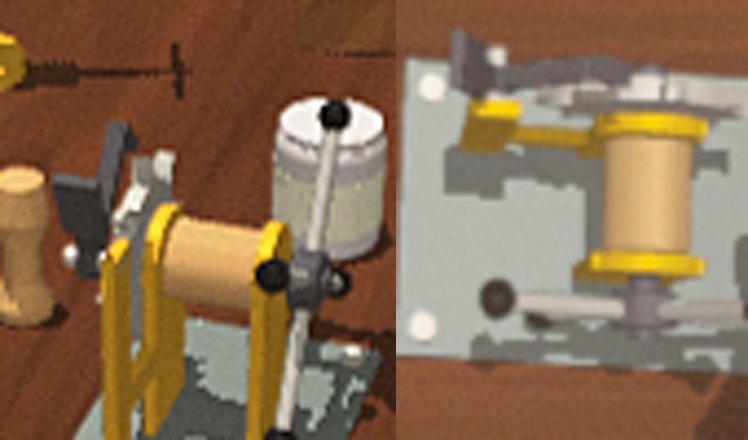

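The pawl is clearly up (the bar and nose stand clear above the wheel) and the wheel has not moved. Now I'll descend behind knob_a and push.

```bash
python3 -m handwheel '[[0.2,0.1,2,0],[0,0,2.5,0],[0,0,2.5,0],[0,0,1.1,0],[0,0,0,0],[1,0,0,0],[1,0,0,0],[0,0,0,0]]'; python3 to.py
python3 -m handwheel '[[0.6,0,0,0],[0.6,0,0,0],[0.6,0,0,0],[0.6,0,0,0],[0.6,0,0,0],[0.6,0,0,0],[0,0,0,0]]'; python3 to.py "[-50,4.5,160]"
cat > th.py <<'E'
from h import *
from workcell import cams
import cv2
P=np.load("P.npy"); im=cams.capture("side")["image"]; g=cv2.cvtColor(im,cv2.COLOR_BGR2GRAY); H=cv2.cvtColor(im,cv2.COLOR_BGR2GRAY)
# dark-ness along the arcs of the four balls
best=[]
for th in np.arange(-.2,1.3,.02):
    r=[]
    for k in range(4):
        u,v=proj("side",w2(knob(th+k*np.pi/2),P))[0].round().astype(int); r.append(g[v-1:v+2,u-1:u+2].mean())
    best.append((round(float(th),2),np.round(r).astype(int).tolist()))
for b in sorted(best,key=lambda b:sum(sorted(b[1])[:4]))[:6]: print(b)
E
python3 th.py
```

```text
clock: 7.87
eef_pos: [0.4798, -0.1575, 0.1604]
eef_rot: [0.718, 0.696, 0.001, 0.0]
wrist_force: [0.8, 0.0, -0.4]
gripper_width: 0.0004
t 7.87 winder-frame TCP mm [-48.8 -71.  160.4] F [ 0.8  0.  -0.4] toolx yaw rel +y 0.001 z [ 0.001  0.001 -1.   ]
clock: 8.45
eef_pos: [0.4807, -0.123, 0.1597]
eef_rot: [0.719, 0.695, 0.001, 0.0]
wrist_force: [0.7, -0.9, -0.0]
gripper_width: 0.0003
t 8.45 winder-frame TCP mm [-48.9 -36.4 159.7] F [ 0.7 -0.9 -0. ] toolx yaw rel +y -0.001 z [ 0.001  0.001 -1.   ]
rows cm [ 4.09 -0.11 -0.03]
(0.34, [26, 32, 31, 45])
(0.36, [25, 28, 58, 45])
(0.32, [26, 38, 32, 71])
(0.38, [25, 28, 58, 66])
(0.26, [26, 46, 30, 82])
(0.28, [26, 39, 32, 88])
```

Wheel is at about 0.33 rad by image and 0.32 by contact geometry. Pushing the remaining 4 cm.

```bash
python3 -m handwheel '[[0.6,0,0,0],[0.6,0,0,0],[0.6,0,0,0],[0.6,0,0,0],[0.6,0,0,0],[0.5,0,0,0],[0.4,0,0,0],[0,0,0,0]]'; python3 to.py; python3 th.py
```

```text
clock: 9.17
eef_pos: [0.4815, -0.0838, 0.1591]
eef_rot: [0.719, 0.695, 0.0, -0.001]
wrist_force: [0.7, -1.1, 0.4]
gripper_width: 0.0006
t 9.17 winder-frame TCP mm [-49.4   2.7 159.1] F [ 0.7 -1.1  0.4] toolx yaw rel +y -0.001 z [-0.001  0.001 -1.   ]
(0.78, [27, 33, 46, 24])
(0.74, [25, 34, 31, 46])
(0.7, [24, 34, 23, 83])
(0.76, [27, 33, 59, 46])
(0.82, [22, 28, 77, 38])
(0.8, [26, 28, 77, 38])
```

Wheel is at about 0.76 rad. I'll back off, rise, and go to the +y side of the tab.

```bash
python3 -m handwheel '[[-1,0,0,0],[-1,0,0,0],[0,0,-2,0],[0,0,-3,0],[0,0,-3,0],[3,2,0,0],[3.5,2,0,0],[3.5,2,0,0]]' >/dev/null; python3 -m handwheel '[[3.5,2,0,0],[1.7,1.3,0,0],[0,0,0,0],[0,0,0,0]]'; python3 th.py; python3 to.py "[43,135,168]"
```

```text
clock: 10.22
eef_pos: [0.5794, 0.0434, 0.2389]
eef_rot: [0.719, 0.695, -0.001, -0.0]
wrist_force: [0.2, -0.0, -0.3]
gripper_width: 0.0002
(0.74, [33, 26, 32, 49])
(0.78, [35, 30, 49, 27])
(0.72, [29, 23, 32, 86])
(0.76, [35, 30, 61, 49])
(0.82, [25, 31, 80, 40])
(0.8, [30, 31, 80, 40])
t 10.27 winder-frame TCP mm [ 43.6 132.3 238.9] F [-0.1  0.2 -0.8] toolx yaw rel +y -0.001 z [-0.002 -0.    -1.   ]
rows cm [ 0.27 -0.05  7.09]
```

```bash
python3 -m handwheel '[[0,0,2,0],[0,0,2.5,0],[0,0,2.5,0],[0,0,0,0],[-1,0,0,0],[-1,0,0,0],[-0.8,0,0,0],[0,0,0,0]]'; python3 to.py; python3 -m handwheel '[[-0.5,0,0,0],[-0.5,0,0,0],[-0.5,0,0,0],[-0.2,0,0,0],[0,0,0,0]]'; python3 to.py
```

```text
clock: 10.93
eef_pos: [0.5795, 0.013, 0.1713]
eef_rot: [0.72, 0.694, 0.001, 0.002]
wrist_force: [-0.2, 0.6, 0.8]
gripper_width: 0.0006
t 10.93 winder-frame TCP mm [ 45.4 102.7 171.3] F [-0.2  0.6  0.8] toolx yaw rel +y -0.004 z [ 0.003 -0.001 -1.   ]
clock: 11.35
eef_pos: [0.578, -0.002, 0.1697]
eef_rot: [0.719, 0.695, 0.0, 0.0]
wrist_force: [1.9, -0.0, -0.1]
gripper_width: 0.0006
t 11.35 winder-frame TCP mm [ 44.4  87.7 169.7] F [ 1.9 -0.  -0.1] toolx yaw rel +y -0.002 z [ 0.001 -0.001 -1.   ]
```

Near the seated position (about 86). I'll go on in small steps until the force rises.

```bash
for i in 1 2; do python3 -m handwheel '[[-0.2,0,0,0],[0,0,0,0],[0,0,0,0]]' >/dev/null; python3 to.py; done
```

```text
t 11.6 winder-frame TCP mm [ 44.1  86.4 169.4] F [0.9 0.7 0.9] toolx yaw rel +y -0.001 z [ 0. -0. -1.]
t 11.85 winder-frame TCP mm [ 44.2  86.1 169.4] F [0.  5.7 1.2] toolx yaw rel +y -0.002 z [ 0.     0.003 -1.   ]
```

```bash
for i in 1 2; do python3 -m handwheel '[[-0.15,0,0,0],[0,0,0,0],[0,0,0,0]]' >/dev/null; python3 to.py; done
```

```text
t 12.1 winder-frame TCP mm [ 44.2  86.  169.5] F [2.7 8.9 2.1] toolx yaw rel +y -0.002 z [ 0.001  0.006 -1.   ]
t 12.35 winder-frame TCP mm [ 44.2  85.9 169.5] F [ 2.2 12.2  2. ] toolx yaw rel +y -0.002 z [ 0.001  0.008 -1.   ]
```

There is a firm stop at y = 86.0 mm (86.4 predicted when seated), with force up to 12 N. I'll back off and verify.

```bash
python3 -m handwheel '[[1,0,0,0],[1,0,0,0],[1,0,0,0],[0,0,-2.5,0],[0,0,-3,0],[0,0,-3,0],[3,0,-1,0],[3,0,0,0]]' >/dev/null; python3 -m handwheel '[[3,0,0,0],[3,-2,0,0],[3,-2,0,0],[0,0,0,0]]'; python3 th.py
python3 - <<'E'
from h import *
from workcell import cams
import cv2
P=np.load("P.npy")
a=cams.capture("side")["image"]; b=cams.capture("top")["image"]
cv2.imwrite("pics/s5.png",a); cv2.imwrite("pics/t5.png",b)
for l in (0,.1,.2): print(l,((proj("side",w2(tabtop(l),P))-[295,130])*5).round(),((proj("top",w2(tabtop(l),P))-[310,180])*5).round()+[400,0])
a=cv2.resize(a[130:230,295:375],None,fx=5,fy=5,interpolation=cv2.INTER_CUBIC);b=cv2.resize(b[180:280,310:390],None,fx=5,fy=5,interpolation=cv2.INTER_CUBIC)
cv2.imwrite("pics/c5.png",cv2.hconcat([a,b]))
E
```

```text
clock: 13.35
eef_pos: [0.5389, 0.1781, 0.2641]
eef_rot: [0.717, 0.697, -0.001, -0.002]
wrist_force: [-0.1, 0.1, 0.2]
gripper_width: -0.0
(0.78, [35, 34, 50, 29])
(0.74, [34, 37, 34, 50])
(0.82, [26, 30, 82, 42])
(0.76, [35, 34, 62, 50])
(0.8, [30, 30, 82, 42])
(0.72, [31, 35, 34, 87])
0 [[109. 161.]] [[545.  62.]]
0.1 [[105. 165.]] [[530.  61.]]
0.2 [[100. 171.]] [[515.  61.]]
```

View pics/c5.png

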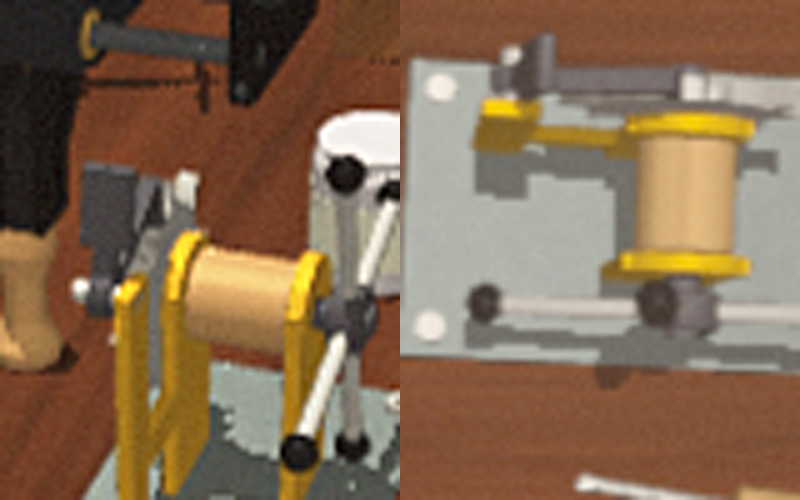

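The tab is upright again and a knob leans slightly to +y. At one notch the wheel looks the same as at the start, so I can compare the pawl region with the starting images.

Run:
```python
import cv2,numpy as np
for n,o,f,(r0,r1,c0,c1) in (("top","top0","t5",(184,203,326,372)),("side","side0","s5",(158,195,308,332))):
    a=cv2.cvtColor(cv2.imread(f"pics/{o}.png"),6).astype(np.float32); b=cv2.cvtColor(cv2.imread(f"pics/{f}.png"),6).astype(np.float32)
    A=a[r0:r1,c0:c1];B=b[r0:r1,c0:c1]
    print(n,"mean|d|",abs(A-B).mean(),"max",abs(A-B).max())
    t=(slice(184,200),slice(330,344)) if n=="top" else (slice(160,186),slice(310,321))
    ctrl=a[t]; m=cv2.matchTemplate(b[t[0].start-5:t[0].stop+5,t[1].start-5:t[1].stop+5],ctrl,cv2.TM_SQDIFF); i=np.unravel_index(m.argmin(),m.shape); print("tab shift px (r,c)",i[0]-5,i[1]-5,"mean|d| tab",abs(a[t]-b[t]).mean())
```

```text
top mean|d| 2.6418765 max 56.0
tab shift px (r,c) 0 0 mean|d| tab 2.982143
side mean|d| 5.8907657 max 93.0
tab shift px (r,c) 0 0 mean|d| tab 4.493007
```

```bash
python3 -m handwheel '[[0,0,0,0],[0,0,0,0]]' && python3 -c "
from workcell import manip; print(manip.sign_off())"
```

```text
clock: 13.67
eef_pos: [0.5444, 0.1718, 0.2644]
eef_rot: [0.72, 0.694, -0.0, 0.0]
wrist_force: [-0.1, 0.7, 0.7]
gripper_width: 0.0004
the job is handed in; nothing more can be done
None
```

The winder is backed off one notch with the pawl seated again, and I handed the job in at 13.7 s; the sign-off reports no verdict. With the fingers shut I pushed the tab over, which lifted the pawl to about 0.5–0.6 rad. I then pushed knob_a back and tipped the pawl down again.

**Last checks**
- **Wheel:** about 0.76 rad by the side image, inside the 0.58–1.0 limits.
- **Pawl:** the tab met a firm stop at 86.0 mm, against 86.4 mm predicted for fully seated, with force rising to 12 N. In both fixed cameras it was back at its starting pixels, with no whole-pixel shift (one pixel in the top view is about 0.03 rad).
- **Robot:** clear of everything, with the wrist force near zero.
- **Bystanders:** I never worked near the tin, hammer, awl or burnisher, but did not measure their positions afterwards.

**Disagreement:** the real fingertips sat about 20 mm short of the reported TCP. Because of that, my first push passed harmlessly over the tab, and I worked 20 mm lower from then on.

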